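# Set the swapped bench things back on their own holders

### The arm

A 7-joint arm with a two-finger parallel gripper is mounted at the origin on a cart in front of the work surface, level with it; the furniture and walls round the work are solid. World frame = base frame: x ahead of the robot, y to its left, z up, the work surface at z = 0. Lengths are in m, angles in rad, forces in N, time in s.
With the tool pointing down it reaches from about 0.4 to 0.85 m from the base axis. Payload 10.4 kg.
Tool frame: the origin (TCP) lies on the centre line of the jaws, within the pads' length; the fingertips stand 8 mm ahead of it and the grasp point (between the pads) lies 11 mm behind it (r.finger_overhang is the distance from the TCP to the fingertips, in m); z points along the fingers, y is the line along which they close (so a half turn about z gives the same grasp; the last joint's range is limited). The gripper opens to 87 mm and grips with 3 to 60 N. Pads are 19 mm wide; open, the fingers measure 117 mm over their backs; the gripper's body (75 mm by 190 mm) begins 51 mm behind the grasp point.
Start: joints at [1.139, 0.332, -0.065, 1.46, 0.022, 1.35, -0.088], TCP at [0.248, -0.574, 0.231] pointing down, gripper open.
Joint ranges: [-2.6, 2.6], [-0.5, 2.12], [-1.47, 1.34], [0.16, 2.42], [-1.27, 4.41], [0.06, 2.06], [-2.6, 2.6]. Speed limits (rad/s): [2.22, 2.22, 2.79, 2.79, 3.14, 3.14, 3.14].

### API

Orientations are given as a unit quaternion [x, y, z, w].
In Python, from bench import r, vision gives the robot as it stands.
- The arm moves only by the tool drive_tool, never from a script. Its argument "series" is a list of rows, each a list of 2 entries, a list of its own where there are three numbers: the shift along the world's x, y, z in cm, then the turn about the world's z in degrees. A call has exactly 10 rows; each row shifts and turns the commanded pose from where the row before left it; what a row does not reach is not made up. A row lasts 1/8 s, in which the tool goes at most 62.5 mm and 10.7 degrees, less where a joint would pass 70% of its speed; a pose out of reach is approached as far as the arm can. A call with a gripper value outside its range is refused whole. "hand" is the closure, from 0 (fully open) to 1 (shut), set as the call begins (left out, the last holds). The fingers move at their own pace and stop on an object; "newtons" is the grip in N (left out, the last holds). Time passes only in rows, so rows that do not move let the fingers close, or fill a call up. It gives the time, the measured TCP pose, the force, the opening and the grip force at its end, in the units of the state.
- r.read_state(): the state, without advancing time (a new reading comes with each control period).
- vision.camera(name): name is "side" or "top"; returns a dict with "color" (384x512x3 uint8, red, green, blue), "intrinsics" (3x3 intrinsics, pixels), "R" (3x3) and "t" (3): a world point X has camera coordinates R X + t. Camera axes: x right, y down, z forward; pixel columns grow to the right and rows downward; lengths in m; the calibration is good to about 2 mm. A picture is of the moment at which its call begins. There is no depth.
- r.close_job(): hands the job in; it is judged then, once.
The state is a dict: "time": time; "joint_positions": joint angles; "joint_vel": joint speeds; "joint_torque": joint torques, N m; "ee_pos": TCP position; "eef_rot": TCP orientation; "ft_force": force on the tool from outside, world axes, zero at the start; "torque": the same for the moment, N m; "width": finger opening in m; "grip_force": force on a finger pad.
Only numpy, scipy, OpenCV 4.12 (cv2) and the standard library are available. Lean on these libraries where they do the work, as an engineer would, in place of code of your own. Each camera call takes 0.05 s, during which the arm holds its last target. There are 200 camera calls.

### The job

The dental cast, the amber bottle and the powder jar each stand on the wrong holder. Swap them round so that each stands upright in the middle of its own: the jar on the round dish, the cast in the rectangular tray, the bottle on the six-sided board. The square cork tile is free for setting one down on the way and must be empty at the end; set everything down gently, do not drop it or tip it over.

Things in the scene. Friction and masses are not known exactly. Their poses are not given: they have to be found in the camera images.
- cast: Loose tan stone dental cast with a row of teeth on top, 0.12 kg: a many-sided base 58 (x) x 65 (y) mm and 18 mm high, 33 mm high with the teeth. Two parallel flat faces, 27 mm wide in front (-x) and 52 mm wide behind (+x), nearly upright (the base narrows by 2 to 3 mm a side to its top). Origin at the centre of its underside, z up. Grip the base across these faces, the fingers closing along x; above 18 mm there is nothing to grip. Starts on the round dish.
- bottle: Loose upright brown glass bottle, 0.16 kg: round body 64 mm in diameter and 100 mm high, above it a dark cap and neck of about 37 mm diameter up to 151 mm. Origin at the centre of its underside, z up. Easily gripped round the cap at 120 to 145 mm. Starts in the rectangular tray.
- jar: Loose upright round powder jar with a blue screw lid, 0.08 kg: 60 mm high, body 48 mm in diameter, lid (top 14 mm) 51 mm. Origin at the centre of its underside, z up. Starts on the six-sided board.
- round_dish: Fixed round white dish, home of the jar: 116 mm outer diameter, rim 8 mm high and 4 mm thick, flat floor 4 mm above its origin. Origin at the centre of its underside.
- cast_tray: Fixed rectangular aluminium tray, home of the cast: 126 (x) x 106 (y) mm outside, rim 8 mm high and 4 mm thick, flat floor 4 mm above its origin. Origin at the centre of its underside.
- hex_board: Fixed six-sided pale wooden board without a rim, home of the bottle: 120 mm across its corners, 104 mm across its flats, top 8 mm above its origin. Origin at the centre of its underside.
- spare_tile: Fixed square cork tile, 100 x 100 mm, top 5 mm above its origin; empty at the start, a free place to set one thing down. Origin at the centre of its underside. A few small things lie between and beside the holders (a black clip, a carver, an electric waxer with a brown handle, a box of wax), at most 32 mm high; the four places are at least 140 mm apart, centre to centre.

How it is judged:
By the outcome, as a careful person would: the job done as asked, in the order asked, and still so for the second after the job is handed in, with the robot touching nothing.
It also fails if it takes over 99 s, if anything falls off the work surface, if the arm or the gripper's body presses on something with over 40 N, if the wrist force passes 120 N, or if a joint passes its speed limit or range.

## Working session

There is one attempt and no reset: what is moved stays moved. The work goes in short steps, Python scripts to look and compute and a tool call to move; the robot and the scene stay as the last step left them, time stands still between calls to the robot, and variables do not carry over. Pictures are saved under pics/ and viewed, at most 14 in all, crops included, and the job is handed in when it is done.

Besides the shell and the picture viewer there is one more tool, called after "Emit:" by a JSON object that holds its "method" and its "body". drive_tool: Moves the arm, as the interface text tells. Its arguments: {"type":"object","properties":{"series":{"type":"array"},"hand":{"type":"number"},"newtons":{"type":"number"}},"required":["series"]}

```bash
mkdir -p pics; cat > h.py <<'E'
import numpy as np, cv2
from bench import r, vision
def snap(tag):
    o={}
    for n in ("top","side"):
        c=vision.camera(n); cv2.imwrite(f"pics/{tag}_{n}.png",c["color"][:,:,::-1]); o[n]=c
    return o
def pix(c,X):
    p=c["intrinsics"]@(c["R"]@np.array(X,float)+c["t"]); return p[:2]/p[2]
def ray(c,u,v,z):
    d=c["R"].T@np.linalg.inv(c["intrinsics"])@np.array([u,v,1.]); o=-c["R"].T@c["t"]
    return o+d*(z-o[2])/d[2]
E
python3 - <<'E'
from h import *
import pickle
o=snap("a"); pickle.dump(o,open("a.pkl","wb"))
for n in o: print(n,-o[n]["R"].T@o[n]["t"],o[n]["R"][2],o[n]["intrinsics"][0,0])
s=r.read_state(); print(s["time"],s["ee_pos"],s["eef_rot"],s["width"],s["ft_force"],r.finger_overhang)
E
```

```text
top [ 0.49682734 -0.14878268  0.89290638] [ 0.0550371  -0.01520031 -0.9983686 ] 386.23213591121623
side [ 0.51347169 -0.54425422  0.78893789] [ 0.0742363   0.47891539 -0.87471654] 389.0572120873406
0.1 [ 0.24830477 -0.57320037  0.22981433] [ 9.79183794e-01  2.02974555e-01 -1.68971559e-04 -6.31921939e-04] 0.08693951744339584 [-0.57816729  0.0103396  -0.41759162] 0.008
```

View pics/a_top.png

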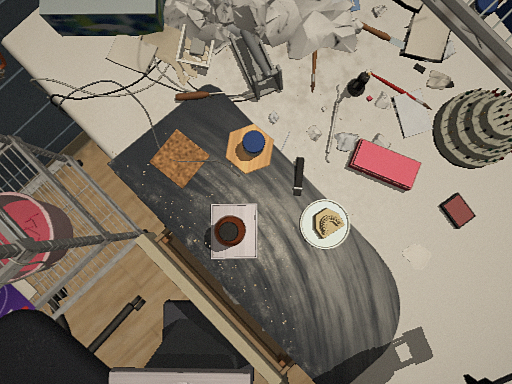

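View pics/a_side.png

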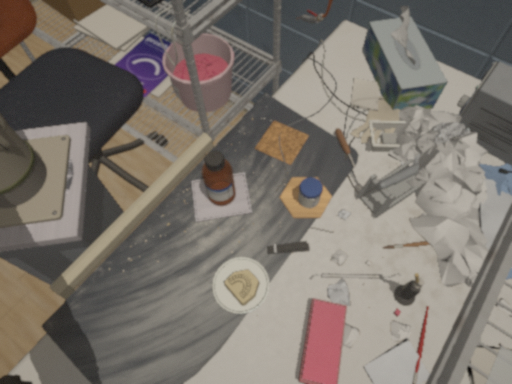

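```bash
python3 - <<'E'
from h import *
import pickle
o=pickle.load(open("a.pkl","rb"))
t=cv2.imread("pics/a_top.png")[110:270,135:365]; cv2.imwrite("pics/ct.png",cv2.resize(t,None,fx=3.4,fy=3.4,interpolation=cv2.INTER_CUBIC))
t=cv2.imread("pics/a_side.png")[110:320,180:345]; cv2.imwrite("pics/cs.png",cv2.resize(t,None,fx=2.8,fy=2.8,interpolation=cv2.INTER_CUBIC))
T=o["top"];S=o["side"]
for n,(u,v),(a,b),z in [("tile",(180,158),(283,142),.005),("hex",(249.5,148),(306,198),.008),("tray",(234,231),(221,196),.004),("dish",(326,224),(241,285),.008)]:
    print(n,ray(T,u,v,z).round(3),ray(S,a,b,z).round(3))
print(pix(T,(0,0,0)),pix(T,(.5,0,0)),pix(T,(.5,-.3,0)))
E
```

```text
tile [0.636 0.012 0.005] [0.639 0.011 0.005]
hex [ 0.663 -0.148  0.008] [ 0.662 -0.152  0.008]
tray [ 0.471 -0.116  0.004] [ 0.472 -0.115  0.004]
dish [ 0.491 -0.327  0.008] [ 0.492 -0.326  0.008]
[177.25893353 441.44529758] [183.88161639 217.16262246] [313.82075101 219.70197123]
```

View pics/ct.png

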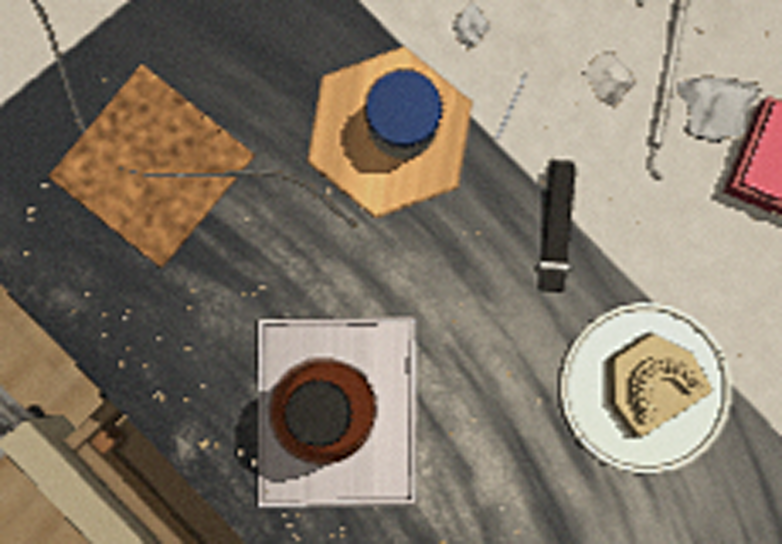

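View pics/cs.png

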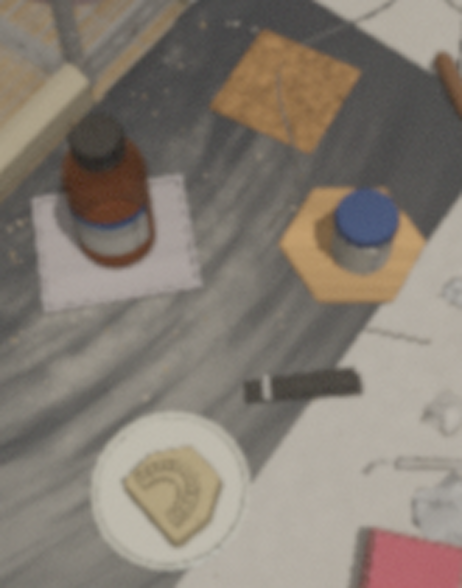

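```bash
python3 - <<'E'
from h import *
a=cv2.imread("pics/a_top.png")[196:252,298:354]; b=cv2.imread("pics/a_side.png")[257:313,213:269]
cv2.imwrite("pics/cc.png",np.hstack([cv2.resize(x,(392,392),interpolation=cv2.INTER_CUBIC) for x in (a,b)]))
E
```

```text
(no output)
```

View pics/cc.png

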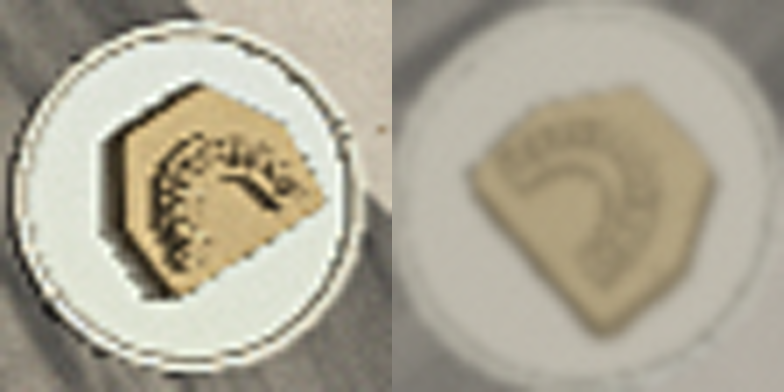

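```bash
python3 - <<'E'
from h import *
import pickle
o=pickle.load(open("a.pkl","rb")); T=o["top"];S=o["side"]
t=lambda x,y,z: ray(T,x/3.4+135-.35,y/3.4+110-.35,z)
s=lambda x,y,z: ray(S,x/2.8+180-.3,y/2.8+110-.3,z)
P=lambda *a: print(*[str(i.round(4)) if hasattr(i,'round') else i for i in a])
P("tray",t(336,412,.008), s((32+180+201+44)/4,(199+175+287+310)/4,.008))
P("hex",t(390.8,130.5,.008),s((280+318+388+425+398+318)/6,(243+187+187+240+300+300)/6,.008))
P("tile",t(151.5,166,.005),s((268+361+308+211)/4,(30+72+153+106)/4,.005))
P("dish",t(645,388,.008),s(170,490,.008))
P("jar",t(404,106,.068),s(366,217,.068))
P("bottle",t(318,411,.155),s(100,131,.155))
tc=lambda x,y,z: ray(T,x/7+298-.4,y/7+196-.4,z)
sc=lambda x,y,z: ray(S,(x-392)/7+213-.4,y/7+257-.4,z)
z=.022
for f,c in ((tc,[(122,135),(200,85),(180,295),(328,200)]),(sc,[(635,85),(717,180),(472,178),(600,335)])):
    q=np.array([f(*p,z) for p in c]); F=q[:2].mean(0);B=q[2:].mean(0);P("F,B,mid",F,B,(F+B)/2,q[0]-q[1],q[2]-q[3],np.degrees(np.arctan2(*(B-F)[1::-1])), [float(np.degrees(np.arctan2(d[1],d[0]))) for d in (q[0]-q[1],q[2]-q[3])])
E
```

```text
tray [ 0.471  -0.1151  0.008 ] [ 0.4714 -0.1176  0.008 ]
hex [ 0.6625 -0.148   0.008 ] [ 0.6639 -0.1484  0.008 ]
tile [0.635  0.0139 0.005 ] [0.6368 0.0119 0.005 ]
dish [ 0.4911 -0.323   0.008 ] [ 0.4912 -0.3253  0.008 ]
jar [ 0.6671 -0.1561  0.068 ] [ 0.6655 -0.1584  0.068 ]
bottle [ 0.4757 -0.1106  0.155 ] [ 0.4782 -0.1083  0.155 ]
F,B,mid [ 0.5192 -0.3114  0.022 ] [ 0.4755 -0.342   0.022 ] [ 0.4973 -0.3267  0.022 ] [-0.0166  0.0251  0.    ] [-0.0314  0.0476  0.    ] -145.0578 [123.55210927308443, 123.43622516349427]
F,B,mid [ 0.5191 -0.3147  0.022 ] [ 0.4752 -0.3435  0.022 ] [ 0.4972 -0.3291  0.022 ] [-0.0194  0.0312  0.    ] [-0.0305  0.0493  0.    ] -146.772 [121.86212603608422, 121.7322363723099]
```

Calibration agrees between both views. The top view shows the jar on the hex board at pixel (254,141), the bottle in the tray at (229,231), the cast on the dish at (325,222) and an empty tile at (180,159). The cast's faces are at about -147°. My plan is jar to tile, bottle to hex board, cast to tray, then jar to dish.

Emit:
{"method": "drive_tool", "body": {"series": [[[4, 4, 0], 5.4], [[4, 4, 0], 5.4], [[4, 4, 0], 5.4], [[4, 4, 0], 5.4], [[4, 4, 0], 5.4], [[4, 4, 0], 5.4], [[4, 4, 0], 5.4], [[4, 4, 0], 5.4], [[4, 4, 0], 5.4], [[4, 4, 0], 5.4]], "hand": 0, "newtons": 15}}

```text
time: 1.35
ee_pos: [0.6494, -0.1723, 0.2302]
eef_rot: [0.78, 0.626, -0.0, -0.0]
ft_force: [0.7, -1.2, -0.5]
width: 0.0869
grip_force: 0.0
```

Emit:
{"method": "drive_tool", "body": {"series": [[[1.8, 1.6, 0], 0], [[0, 0, -3], 0], [[0, 0, -3], 0], [[0, 0, -3], 0], [[0, 0, -3], 0], [[0, 0, -3], 0], [[0, 0, -2.6], 0], [[0, 0, -2], 0], [[0, 0, -1], 0], [[0, 0, 0], 0]]}}

```text
time: 2.6
ee_pos: [0.6663, -0.1574, 0.0242]
eef_rot: [0.78, 0.625, -0.0, -0.0]
ft_force: [0.5, 0.3, -0.2]
width: 0.0868
grip_force: 0.0
```

Emit:
{"method": "drive_tool", "body": {"series": [[[0, 0, 0], 0], [[0, 0, 0], 0], [[0, 0, 0], 0], [[0, 0, 0], 0], [[0, 0, 0], 0], [[0, 0, 0], 0], [[0, 0, 0], 0], [[0, 0, 0], 0], [[0, 0, 0], 0], [[0, 0, 0], 0]], "hand": 1, "newtons": 12}}

```text
time: 3.85
ee_pos: [0.6666, -0.1576, 0.0247]
eef_rot: [0.78, 0.625, 0.0, 0.0]
ft_force: [0.3, 0.4, 1.9]
width: 0.0489
grip_force: 12.0
```

Emit:
{"method": "drive_tool", "body": {"series": [[[0, 0, 1.5], 0], [[0, 0, 2.5], 0], [[0, 3, 2], 0], [[-1, 4, 0], 0], [[-1, 4, 0], 0], [[-1, 4, 0], 0], [[0, 2, -2], 0], [[0, 0, -2.5], 0], [[0, 0, -1.2], 0], [[0, 0, -0.4], 0]]}}

```text
time: 5.1
ee_pos: [0.6363, 0.012, 0.0234]
eef_rot: [0.781, 0.625, -0.0, -0.0]
ft_force: [1.0, -0.3, -0.5]
width: 0.049
grip_force: 12.0
```

Emit:
{"method": "drive_tool", "body": {"series": [[[0, 0, -0.1], 0], [[0, 0, -0.1], 0], [[0, 0, 0], 0], [[0, 0, 0], 0], [[0, 0, 0], 0], [[0, 0, 0], 0], [[0, 0, 0], 0], [[0, 0, 0], 0], [[0, 0, 0], 0], [[0, 0, 0], 0]]}}

```text
time: 6.35
ee_pos: [0.6366, 0.0125, 0.0217]
eef_rot: [0.78, 0.625, 0.0, 0.0]
ft_force: [0.4, 0.5, 1.3]
width: 0.0489
grip_force: 12.0
```

Emit:
{"method": "drive_tool", "body": {"series": [[[0, 0, 0], 0], [[0, 0, 0], 0], [[0, 0, 0], 0], [[0, 0, 0], 0], [[0, 0, 0], 0], [[0, 0, 0], 0], [[0, 0, 0], 0], [[0, 0, 1], 0], [[0, 0, 2], 0], [[0, 0, 3], 0]], "hand": 0}}

```text
time: 7.6
ee_pos: [0.6363, 0.0125, 0.0831]
eef_rot: [0.78, 0.625, -0.0, -0.0]
ft_force: [0.3, 0.4, 0.4]
width: 0.0871
grip_force: 0.0
```

Emit:
{"method": "drive_tool", "body": {"series": [[[0, 0, 4], 0], [[0, 0, 4], 0], [[0, 0, 4], 0], [[0, 0, 3], 0], [[-3, -2, 0], 0], [[-3, -3, 0], 0], [[-3, -3, 0], 0], [[-3, -2, 0], 0], [[-3, -2, 0], 0], [[-1, -0.2, 0], 0]]}}

```text
time: 8.85
ee_pos: [0.4754, -0.1109, 0.2332]
eef_rot: [0.781, 0.624, 0.0, 0.001]
ft_force: [0.7, -0.5, -0.1]
width: 0.0867
grip_force: 0.0
```

Emit:
{"method": "drive_tool", "body": {"series": [[[0.1, 0.1, -1], 0], [[0, 0, -2], 0], [[0, 0, -2], 0], [[0, 0, -2], 0], [[0, 0, -2], 0], [[0, 0, -1.2], 0], [[0, 0, -0.6], 0], [[0, 0, 0], 0], [[0, 0, 0], 0], [[0, 0, 0], 0]]}}

```text
time: 10.1
ee_pos: [0.4778, -0.1086, 0.1241]
eef_rot: [0.78, 0.625, 0.0, 0.0]
ft_force: [-0.3, -0.6, -0.7]
width: 0.0867
grip_force: 0.0
```

```bash
python3 - <<'E'
from h import *
o=snap("b")
a=cv2.imread("pics/b_top.png")[110:270,135:365]; b=cv2.imread("pics/b_side.png")[110:270,160:345]
cv2.imwrite("pics/b.png",cv2.resize(np.hstack([a,b]),None,fx=1.9,fy=1.9,interpolation=cv2.INTER_CUBIC))
E
```

```text
(no output)
```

View pics/b.png

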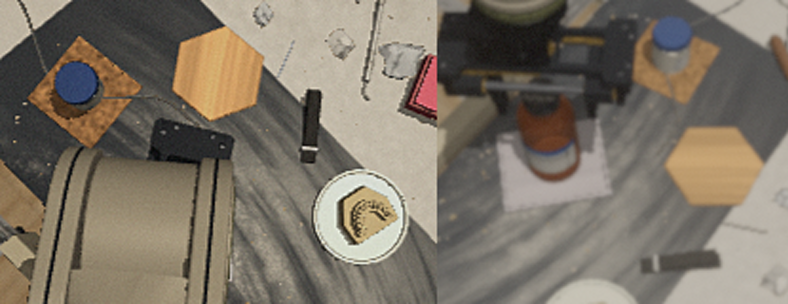

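The jar stands upright on the tile (crop pixels (77,83) and (670,45)), the hex board is empty, and the bottle's cap sits between the open fingers. I'll grip now.

Emit:
{"method": "drive_tool", "body": {"series": [[[0, 0, 0], 0], [[0, 0, 0], 0], [[0, 0, 0], 0], [[0, 0, 0], 0], [[0, 0, 0], 0], [[0, 0, 0], 0], [[0, 0, 0], 0], [[0, 0, 0], 0], [[0, 0, 0], 0], [[0, 0, 0], 0]], "hand": 1, "newtons": 20}}

```text
time: 11.45
ee_pos: [0.4775, -0.1085, 0.1236]
eef_rot: [0.78, 0.625, 0.0, 0.0]
ft_force: [-0.6, 0.1, -1.7]
width: 0.0367
grip_force: 19.9
```

Emit:
{"method": "drive_tool", "body": {"series": [[[0, 0, 1], 0], [[0, 0, 2], 0], [[0, 0, 2], 0], [[0, 0, 1], 0], [[0, 0, 0], 0], [[0, 0, 0], 0], [[0, 0, 0], 0], [[0, 0, 0], 0], [[0, 0, 0], 0], [[0, 0, 0], 0]]}}

```text
time: 12.7
ee_pos: [0.4774, -0.1085, 0.1835]
eef_rot: [0.78, 0.625, 0.0, -0.0]
ft_force: [-0.2, 0.1, -0.7]
width: 0.037
grip_force: 19.9
```

Emit:
{"method": "drive_tool", "body": {"series": [[[1, -0.3, 0], 0], [[2, -0.4, 0], 0], [[2.4, -0.5, 0], 0], [[2.6, -0.6, 0], 0], [[2.6, -0.6, 0], 0], [[2.6, -0.5, 0], 0], [[2.4, -0.5, 0], 0], [[1.8, -0.4, 0], 0], [[1.2, -0.2, 0], 0], [[0, 0, 0], 0]]}}

```text
time: 13.95
ee_pos: [0.6642, -0.1487, 0.1827]
eef_rot: [0.78, 0.625, -0.0, -0.0]
ft_force: [0.4, 0.4, -1.6]
width: 0.0366
grip_force: 19.9
```

Emit:
{"method": "drive_tool", "body": {"series": [[[0, 0, -0.8], 0], [[0, 0, -1.2], 0], [[0, 0, -1.2], 0], [[0, 0, -0.8], 0], [[0, 0, -0.5], 0], [[0, 0, -0.3], 0], [[0, 0, -0.1], 0], [[0, 0, 0], 0], [[0, 0, 0], 0], [[0, 0, 0], 0]]}}

```text
time: 15.2
ee_pos: [0.6635, -0.1485, 0.1348]
eef_rot: [0.78, 0.625, 0.0, 0.0]
ft_force: [0.1, 0.1, -0.8]
width: 0.0365
grip_force: 19.9
```

```bash
python3 - <<'E'
from h import *
o=snap("c")
a=cv2.imread("pics/c_top.png")[90:270,135:365]; b=cv2.imread("pics/c_side.png")[110:290,200:345]
cv2.imwrite("pics/c.png",cv2.resize(np.hstack([a,b]),None,fx=2,fy=2,interpolation=cv2.INTER_CUBIC))
E
```

```text
(no output)
```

View pics/c.png

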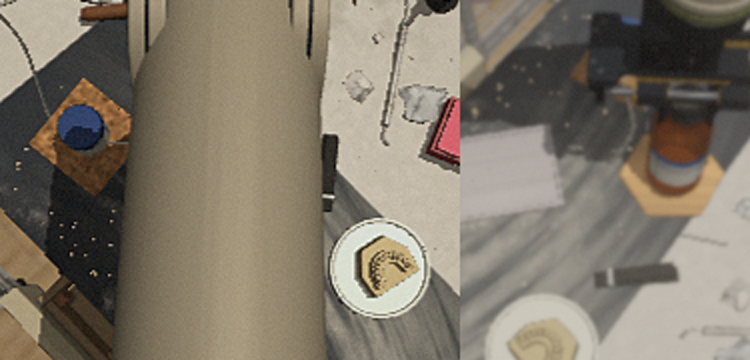

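The bottle hangs upright just above the hex board (crop pixel (678,160)), so I'll lower it the last 7 mm.

Emit:
{"method": "drive_tool", "body": {"series": [[[0, 0, -0.2], 0], [[0, 0, -0.2], 0], [[0, 0, -0.1], 0], [[0, 0, -0.1], 0], [[0, 0, -0.1], 0], [[0, 0, 0], 0], [[0, 0, 0], 0], [[0, 0, 0], 0], [[0, 0, 0], 0], [[0, 0, 0], 0]]}}

```text
time: 16.55
ee_pos: [0.6635, -0.1485, 0.1276]
eef_rot: [0.78, 0.625, 0.0, 0.0]
ft_force: [0.0, -0.0, -1.7]
width: 0.0367
grip_force: 19.9
```

Emit:
{"method": "drive_tool", "body": {"series": [[[0, 0, -0.05], 0], [[0, 0, -0.05], 0], [[0, 0, 0], 0], [[0, 0, 0], 0], [[0, 0, 0], 0], [[0, 0, 0], 0], [[0, 0, 0], 0], [[0, 0, 0], 0], [[0, 0, 0], 0], [[0, 0, 0], 0]]}}

```text
time: 17.8
ee_pos: [0.6637, -0.1485, 0.1274]
eef_rot: [0.78, 0.625, 0.0, 0.0]
ft_force: [-2.2, 0.7, 5.2]
width: 0.0366
grip_force: 19.9
```

Emit:
{"method": "drive_tool", "body": {"series": [[[0, 0, 0.05], 0], [[0, 0, 0], 0], [[0, 0, 0], 0], [[0, 0, 0], 0], [[0, 0, 0], 0], [[0, 0, 0], 0], [[0, 0, 0], 0], [[0, 0, 1], 0], [[0, 0, 3], 0], [[0, 0, 4], 0]], "hand": 0.3}}

```text
time: 19.05
ee_pos: [0.663, -0.1484, 0.2079]
eef_rot: [0.78, 0.625, -0.0, -0.0]
ft_force: [0.5, 0.1, 0.1]
width: 0.0608
grip_force: 0.0
```

Emit:
{"method": "drive_tool", "body": {"series": [[[0, 0, 2], 0], [[-1, -1, 0], 5], [[-2, -2.5, 0], 5], [[-2.5, -2.5, 0], 5], [[-2.5, -2.5, 0], 5], [[-2.5, -2.5, 0], 5], [[-2.5, -2.5, 0], 5], [[-2, -2.5, 0], 5], [[-1.5, -2, 0], 5], [[0, 0, 0], 5.5]], "hand": 0.2}}

```text
time: 20.3
ee_pos: [0.4967, -0.3309, 0.2268]
eef_rot: [0.478, 0.878, -0.001, -0.0]
ft_force: [1.1, -0.4, 0.0]
width: 0.0698
grip_force: 0.0
```

```bash
python3 - <<'E'
from h import *
o=snap("d")
a=cv2.imread("pics/d_top.png")[90:270,135:365]; b=cv2.imread("pics/d_side.png")[110:290,200:345]
cv2.imwrite("pics/d.png",cv2.resize(np.hstack([a,b]),None,fx=2,fy=2,interpolation=cv2.INTER_CUBIC))
E
```

```text
(no output)
```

View pics/d.png

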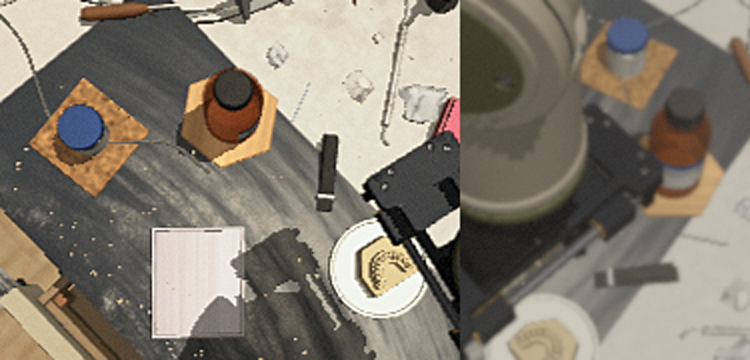

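Emit:
{"method": "drive_tool", "body": {"series": [[[0, 0.05, -3], 0], [[0, 0, -3], 0], [[0, 0, -3], 0], [[0, 0, -3], 0], [[0, 0, -3], 0], [[0, 0, -2], 0], [[0, 0, -1], 0], [[0, 0, 0], 0], [[0, 0, 0], 0], [[0, 0, 0], 0]]}}

```text
time: 21.65
ee_pos: [0.499, -0.3284, 0.048]
eef_rot: [0.478, 0.878, -0.0, 0.001]
ft_force: [0.1, -1.0, 0.0]
width: 0.0694
grip_force: 0.0
```

```bash
python3 - <<'E'
from h import *
o=snap("e")
print("bottle",ray(o["top"],252.2,134.2,.159))
s=r.read_state(); print(s["ee_pos"],s["eef_rot"])
a=cv2.imread("pics/e_top.png")[180:260,290:370]; b=cv2.imread("pics/e_side.png")[245:325,200:280]
cv2.imwrite("pics/e.png",cv2.resize(np.hstack([a,b]),None,fx=5,fy=5,interpolation=cv2.INTER_CUBIC))
E
```

```text
bottle [ 0.66109503 -0.15261871  0.159     ]
[ 0.49873333 -0.32820596  0.04767903] [ 4.77808875e-01  8.78463691e-01 -5.02162129e-05  4.69842546e-04]
```

View pics/e.png

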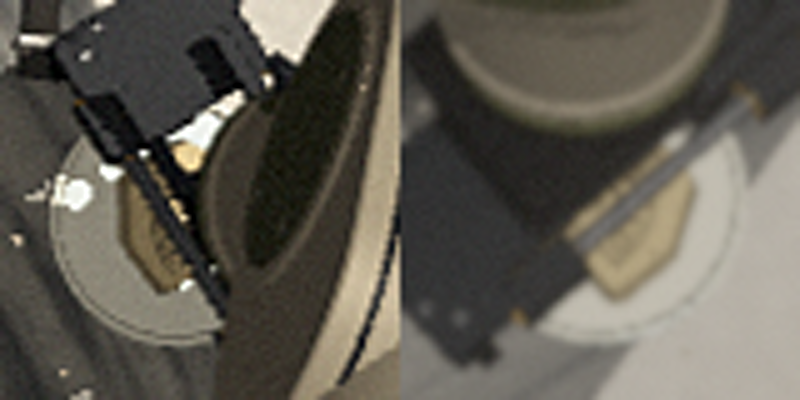

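The open jaws straddle the cast, and the jaw line runs across its middle parallel to the face normal. I'll correct x by 1.5 mm and go down.

Emit:
{"method": "drive_tool", "body": {"series": [[[-0.15, 0, 0], 0], [[0, 0, -0.8], 0], [[0, 0, -0.8], 0], [[0, 0, -0.6], 0], [[0, 0, -0.5], 0], [[0, 0, -0.3], 0], [[0, 0, 0], 0], [[0, 0, 0], 0], [[0, 0, 0], 0], [[0, 0, 0], 0]]}}

```text
time: 23.0
ee_pos: [0.4971, -0.3281, 0.0172]
eef_rot: [0.478, 0.879, 0.0, 0.0]
ft_force: [-0.7, -0.9, 0.0]
width: 0.0696
grip_force: 0.0
```

Emit:
{"method": "drive_tool", "body": {"series": [[[0, 0, 0], 0], [[0, 0, 0], 0], [[0, 0, 0], 0], [[0, 0, 0], 0], [[0, 0, 0], 0], [[0, 0, 0], 0], [[0, 0, 0], 0], [[0, 0, 0], 0], [[0, 0, 0], 0], [[0, 0, 0], 0]], "hand": 1, "newtons": 15}}

```text
time: 24.25
ee_pos: [0.497, -0.328, 0.0171]
eef_rot: [0.478, 0.878, 0.0, 0.0]
ft_force: [-0.2, -0.1, -0.5]
width: 0.0559
grip_force: 14.9
```

Emit:
{"method": "drive_tool", "body": {"series": [[[0, 0, 0.5], 0], [[0, 0, 1], 0], [[0, 0, 1.5], 0], [[0, 0, 2], 0], [[0, 1, 0], -5], [[-0.6, 3, 0], -6], [[-0.7, 4, 0], -6], [[-0.7, 4, 0], -6], [[-0.6, 4, 0], -6], [[0, 3, 0], -4]]}}

```text
time: 25.5
ee_pos: [0.4711, -0.1365, 0.0685]
eef_rot: [0.708, 0.706, 0.0, 0.001]
ft_force: [0.6, -1.1, -0.3]
width: 0.0556
grip_force: 14.8
```

Emit:
{"method": "drive_tool", "body": {"series": [[[0, 2.2, 0], 0], [[0, 0, -1], 0], [[0, 0, -1.5], 0], [[0, 0, -1], 0], [[0, 0, -0.7], 0], [[0, 0, 0], 0], [[0, 0, 0], 0], [[0, 0, 0], 0], [[0, 0, 0], 0], [[0, 0, 0], 0]]}}

```text
time: 26.75
ee_pos: [0.4711, -0.116, 0.0252]
eef_rot: [0.708, 0.707, 0.0, 0.0]
ft_force: [0.1, 0.4, -1.8]
width: 0.056
grip_force: 14.8
```

```bash
python3 - <<'E'
from h import *
o=snap("f")
a=cv2.imread("pics/f_top.png")[100:270,135:365]; b=cv2.imread("pics/f_side.png")[110:280,160:330]
cv2.imwrite("pics/f.png",cv2.resize(np.hstack([a,b]),None,fx=2,fy=2,interpolation=cv2.INTER_CUBIC))
E
```

```text
(no output)
```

View pics/f.png

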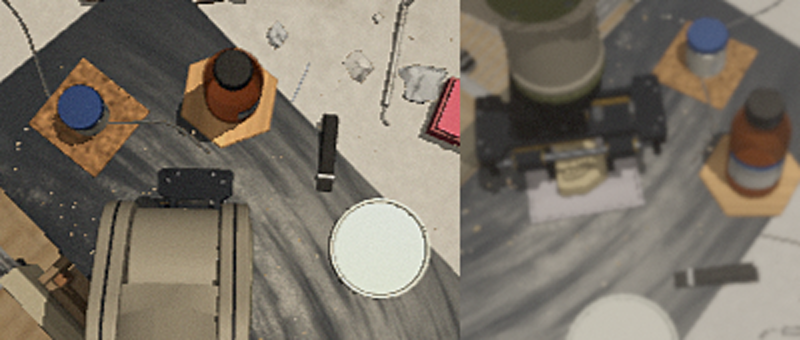

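The cast is held level above the tray (crop pixel (583,168)) and the dish is empty. I'll lower the last 8 mm.

Emit:
{"method": "drive_tool", "body": {"series": [[[0, 0, -0.3], 0], [[0, 0, -0.2], 0], [[0, 0, -0.1], 0], [[0, 0, -0.1], 0], [[0, 0, -0.05], 0], [[0, 0, -0.05], 0], [[0, 0, 0], 0], [[0, 0, 0], 0], [[0, 0, 0], 0], [[0, 0, 0], 0]]}}

```text
time: 28.1
ee_pos: [0.471, -0.116, 0.0171]
eef_rot: [0.708, 0.707, 0.0, 0.0]
ft_force: [1.0, 0.5, -0.7]
width: 0.0559
grip_force: 14.8
```

Emit:
{"method": "drive_tool", "body": {"series": [[[0, 0, -0.05], 0], [[0, 0, 0], 0], [[0, 0, 0], 0], [[0, 0, 0], 0], [[0, 0, 0], 0], [[0, 0, 0], 0], [[0, 0, 0], 0], [[0, 0, 0], 0], [[0, 0, 0], 0], [[0, 0, 0], 0]]}}

```text
time: 29.35
ee_pos: [0.471, -0.116, 0.017]
eef_rot: [0.708, 0.707, -0.0, 0.0]
ft_force: [-2.0, 1.2, 5.2]
width: 0.0556
grip_force: 15.2
```

Emit:
{"method": "drive_tool", "body": {"series": [[[0, 0, 0], 0], [[0, 0, 0], 0], [[0, 0, 0], 0], [[0, 0, 0], 0], [[0, 0, 0], 0], [[0, 0, 0], 0], [[0, 0, 1], 0], [[0, 0, 2], 0], [[0, 0, 3], 0], [[0, 0, 3], 0]], "hand": 0.15}}

```text
time: 30.6
ee_pos: [0.471, -0.1159, 0.1081]
eef_rot: [0.708, 0.707, 0.0, 0.0]
ft_force: [0.6, -0.4, -0.4]
width: 0.0742
grip_force: 0.0
```

Emit:
{"method": "drive_tool", "body": {"series": [[[0, 0, 4], 0], [[0, 0, 4], 0], [[0, 1, 3], 0], [[2, 2, 0], 0], [[3, 2, 0], 0], [[3, 2, 0], 0], [[3, 2, 0], 0], [[3, 2, 0], 0], [[2, 1.5, 0], 0], [[0.5, 0.4, 0], 0]], "hand": 0}}

```text
time: 31.85
ee_pos: [0.6364, 0.0144, 0.2168]
eef_rot: [0.707, 0.707, 0.0, -0.0]
ft_force: [-0.4, -0.3, -0.2]
width: 0.0872
grip_force: 0.0
```

```bash
python3 - <<'E'
from h import *
o=snap("g")
a=cv2.imread("pics/g_top.png")[100:270,135:365]; b=cv2.imread("pics/g_side.png")[110:280,160:330]
cv2.imwrite("pics/g.png",cv2.resize(np.hstack([a,b]),None,fx=2,fy=2,interpolation=cv2.INTER_CUBIC))
E
```

```text
(no output)
```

View pics/g.png

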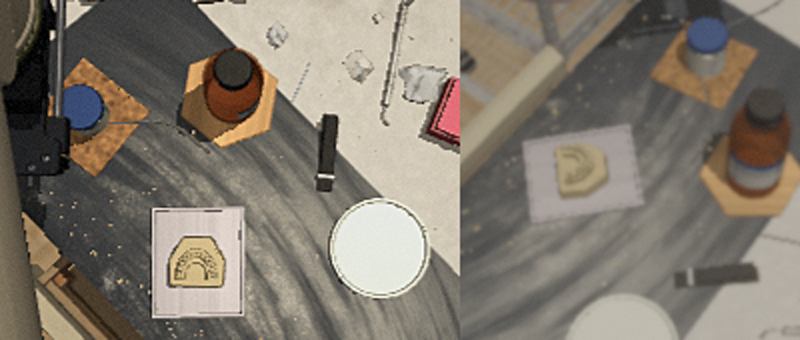

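The cast sits flat and centred in the tray (crop pixel (197,262), tray centre (198,262)). The bottle is upright on the hex board and the jar is upright on the tile. Next is the jar.

Emit:
{"method": "drive_tool", "body": {"series": [[[0, 0, -3], 0], [[0, 0, -3], 0], [[0, 0, -3], 0], [[0, 0, -3], 0], [[0, 0, -3], 0], [[0, 0, -2.5], 0], [[0, 0, -1.5], 0], [[0, 0, -0.5], 0], [[0, 0, 0], 0], [[0, 0, 0], 0]]}}

```text
time: 33.2
ee_pos: [0.6366, 0.013, 0.0226]
eef_rot: [0.708, 0.707, 0.001, 0.001]
ft_force: [-0.9, 0.1, 1.0]
width: 0.0871
grip_force: 0.0
```

Emit:
{"method": "drive_tool", "body": {"series": [[[0, 0, 0], 0], [[0, 0, 0], 0], [[0, 0, 0], 0], [[0, 0, 0], 0], [[0, 0, 0], 0], [[0, 0, 0], 0], [[0, 0, 0], 0], [[0, 0, 0], 0], [[0, 0, 0], 0], [[0, 0, 0], 0]], "hand": 1, "newtons": 12}}

```text
time: 34.45
ee_pos: [0.636, 0.013, 0.0216]
eef_rot: [0.708, 0.707, 0.0, 0.0]
ft_force: [-0.3, -0.4, 0.4]
width: 0.0489
grip_force: 12.0
```

Emit:
{"method": "drive_tool", "body": {"series": [[[0, 0, 1], 0], [[0, 0, 2], 0], [[0, 0, 3], 0], [[0, 0, 3.5], 0], [[0, 0, 3.5], 0], [[0, 0, 3.5], 0], [[0, 0, 2.5], 0], [[-1, -1, 1], 0], [[-2, -2, 0], 0], [[-2.5, -3.5, 0], 0]]}}

```text
time: 35.7
ee_pos: [0.5796, -0.052, 0.2215]
eef_rot: [0.707, 0.707, 0.0, -0.0]
ft_force: [0.4, -0.7, -1.0]
width: 0.0489
grip_force: 12.0
```

Emit:
{"method": "drive_tool", "body": {"series": [[[-2, -3.5, 0], 0], [[-2, -4, 0], 0], [[-2, -4, 0], 0], [[-1, -4, 0], 0], [[-1, -4, 0], 0], [[-1, -4, 0], 0], [[0, -2.5, 0], 0], [[0, -1.2, 0], 0], [[0, 0, 0], 0], [[0, 0, 0], 0]]}}

```text
time: 36.95
ee_pos: [0.4917, -0.3223, 0.2216]
eef_rot: [0.707, 0.707, 0.0, -0.0]
ft_force: [-0.4, 0.3, -0.6]
width: 0.0489
grip_force: 12.0
```

Emit:
{"method": "drive_tool", "body": {"series": [[[0, -0.2, -2], 0], [[0, 0, -3], 0], [[0, 0, -3], 0], [[0, 0, -3], 0], [[0, 0, -3], 0], [[0, 0, -2.5], 0], [[0, 0, -1.5], 0], [[0, 0, -1], 0], [[0, 0, -0.3], 0], [[0, 0, 0], 0]]}}

```text
time: 38.2
ee_pos: [0.4913, -0.3261, 0.0291]
eef_rot: [0.708, 0.707, 0.0, 0.0]
ft_force: [0.6, 0.2, -0.1]
width: 0.0489
grip_force: 12.0
```

Emit:
{"method": "drive_tool", "body": {"series": [[[0, 0, -0.2], 0], [[0, 0, -0.2], 0], [[0, 0, -0.1], 0], [[0, 0, -0.1], 0], [[0, 0, -0.1], 0], [[0, 0, 0], 0], [[0, 0, 0], 0], [[0, 0, 0], 0], [[0, 0, 0], 0], [[0, 0, 0], 0]]}}

```text
time: 39.45
ee_pos: [0.491, -0.326, 0.0216]
eef_rot: [0.708, 0.707, 0.0, 0.0]
ft_force: [0.1, -0.5, -0.7]
width: 0.0486
grip_force: 12.0
```

Emit:
{"method": "drive_tool", "body": {"series": [[[0, 0.1, 0], 0], [[0, 0, 0], 0], [[0, 0, -0.05], 0], [[0, 0, -0.05], 0], [[0, 0, 0], 0], [[0, 0, 0], 0], [[0, 0, 0], 0], [[0, 0, 0], 0], [[0, 0, 0], 0], [[0, 0, 0], 0]]}}

```text
time: 40.7
ee_pos: [0.491, -0.325, 0.0206]
eef_rot: [0.708, 0.707, 0.0, 0.0]
ft_force: [0.7, -0.4, -1.0]
width: 0.0487
grip_force: 12.0
```

Emit:
{"method": "drive_tool", "body": {"series": [[[0, 0, -0.05], 0], [[0, 0, 0], 0], [[0, 0, 0], 0], [[0, 0, -0.03], 0], [[0, 0, 0], 0], [[0, 0, 0], 0], [[0, 0, 0], 0], [[0, 0, 0], 0], [[0, 0, 0], 0], [[0, 0, 0], 0]]}}

```text
time: 41.95
ee_pos: [0.4913, -0.3252, 0.0203]
eef_rot: [0.708, 0.707, 0.0, 0.0]
ft_force: [-1.6, -0.1, 6.4]
width: 0.049
grip_force: 12.0
```

Contact, so I'll release, rise and back away.

Emit:
{"method": "drive_tool", "body": {"series": [[[0, 0, 0.03], 0], [[0, 0, 0], 0], [[0, 0, 0], 0], [[0, 0, 0], 0], [[0, 0, 0], 0], [[0, 0, 0], 0], [[0, 0, 0], 0], [[0, 0, 1], 0], [[0, 0, 2], 0], [[0, 0, 3], 0]], "hand": 0}}

```text
time: 43.2
ee_pos: [0.4908, -0.3249, 0.0816]
eef_rot: [0.708, 0.707, 0.0, -0.0]
ft_force: [0.3, 0.7, -0.3]
width: 0.0871
grip_force: 0.0
```

Emit:
{"method": "drive_tool", "body": {"series": [[[0, 0, 4], 0], [[0, 0, 4], 0], [[0, 0, 4], 0], [[0, 0, 3], 0], [[-1, -3, 0], 0], [[-2, -4, 0], 0], [[-3, -4, 0], -5], [[-3, -4, 0], -5], [[-3, -4, 0], -5], [[-2, -2, 0], 0]]}}

```text
time: 44.45
ee_pos: [0.3487, -0.5372, 0.2317]
eef_rot: [0.795, 0.607, -0.0, 0.001]
ft_force: [0.1, -0.4, 0.3]
width: 0.0872
grip_force: 0.0
```

```bash
python3 - <<'E'
from h import *
o=snap("i")
a=cv2.imread("pics/i_top.png")[100:270,135:365]; b=cv2.imread("pics/i_side.png")[110:320,180:345]
cv2.imwrite("pics/i.png",np.hstack([cv2.resize(a,None,fx=2,fy=2,interpolation=cv2.INTER_CUBIC),cv2.resize(b,(267,340))]))
cv2.imwrite("pics/j.png",cv2.resize(cv2.imread("pics/i_top.png")[110:270,135:365],None,fx=3.4,fy=3.4,interpolation=cv2.INTER_CUBIC))
E
```

```text
(no output)
```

View pics/i.png

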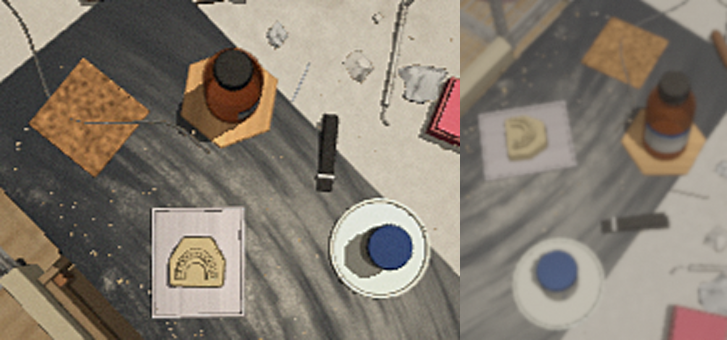

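View pics/j.png

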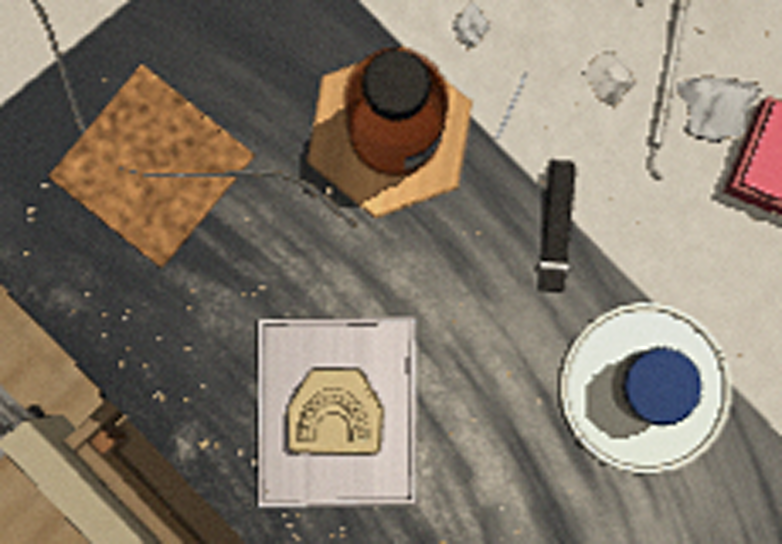

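```bash
python3 - <<'E'
from h import *
import pickle
o=pickle.load(open("a.pkl","rb")); T=o["top"];S=o["side"]
t=lambda x,y,z: ray(T,x/3.4+135-.35,y/3.4+110-.35,z).round(4)
q=lambda x,y,z: ray(S,(x-460)/267*165+180,y/340*210+110,z).round(4)
print("jar",t(663,386,.064),q(558,267,.064),"bottle",t(397.5,84,.159),q(675,83,.159),"cast",t(334.5,410.5,.022))
E
```

```text
jar [ 0.493  -0.3233  0.064 ] [ 0.4954 -0.3225  0.064 ] bottle [ 0.6608 -0.1514  0.159 ] [ 0.663  -0.1517  0.159 ] cast [ 0.4724 -0.1146  0.022 ]
```

All three are within about 3 mm of their holders' centres and upright. The tile is empty.

```bash
python3 -c "
from bench import r
print(r.close_job())"
```

```text
the job is handed in; nothing more can be done
None
```

The job is handed in: the jar stands on the round dish, the cast in the rectangular tray and the bottle on the six-sided board, all upright and within about 3 mm of centre by the last pictures, with the cork tile empty and about 44 s used.

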